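# Swipe the hob's heat strip up to full

### The arm

A 6-joint arm with a two-finger parallel gripper is mounted at the origin on the work surface. World frame = base frame: x ahead of the robot, y to its left, z up, the work surface at z = 0. Lengths are in m, angles in rad, forces in N, time in s.
With the tool pointing down it reaches from about 0.2 to 0.875 m from the base axis. Payload 3.4 kg.
Tool frame: the origin (TCP) lies between the finger pads; the fingertips stand 22 mm ahead of it and the grasp point (between the pads) lies 3 mm ahead of it (ctrl.finger_overhang is the z of the fingertips in the tool frame, in m); z points along the fingers, y is the line along which they close (so a half turn about z gives the same grasp; the last joint's range is limited). The gripper opens to 94 mm and grips with 3 to 60 N. Pads are 16 mm wide; open, the fingers measure 119 mm over their backs; the gripper's body (75 mm by 177 mm) begins 78 mm behind the grasp point.
Start: joints at [1.031, 0.276, 1.505, -0, 1.361, -0.121], TCP at [0.234, 0.525, 0.227] pointing down, gripper open.
Joint ranges: [-2.89, 2.89], [-0.75, 2.08], [0.22, 2.7], [-1.18, 4.32], [0.11, 2.71], [-2.7, 2.7]. Speed limits (rad/s): [2.57, 2.57, 3.14, 3.14, 3.14, 3.14].

### API

Orientations are given as a 3x3 rotation matrix whose columns are the frame's x, y, z axes.
In Python, from bench import readout, eyes, ctrl gives the robot as it stands.
- The arm moves only by the tool apply_moves, never from a script. Its argument "targets" is a list of rows, each an object with "claw": the finger opening in mm, from 0 to 94; "translation": the shift along the tool's x, y, z in mm, a list of three; "angular": the turn, a rotation vector about the tool's x, y, z in units of 5 degrees (1.0 is 5 degrees), a list of three. A call has 1 to 12 rows; each row is the pose to reach, as a shift and turn from the pose commanded when the call began, along the tool's axes at that moment; what a row does not reach only later rows make up. A row lasts 1/8 s, in which the tool goes at most 62.5 mm and 10.7 degrees, less where a joint would pass 70% of its speed; a pose out of reach is approached as far as the arm can. A call with a gripper value outside its range is refused whole. The fingers move at their own pace and stop on an object; the grip force is fixed at half the most. Time passes only in rows, so rows that repeat a pose let the fingers close. It gives the time, the measured TCP pose, the force, the opening and the grip force at its end, in the units of the state.
- readout.sense(): the state, without advancing time (a new reading comes with each control period).
- eyes.grab_frame(name): name is "scene" or "top"; returns a dict with "pixels" (384x512x3 uint8, blue, green, red), "vertical_fov" (degrees; the focal length in pixels is half the picture's height over the tangent of half this angle, whatever the lens; pixels are square), "cx", "cy" (the principal point, pixels), "camera_from_world" (4x4, takes a point from world to camera coordinates). Camera axes: x right, y down, z forward; pixel columns grow to the right and rows downward; lengths in m; the calibration is good to about 2 mm. A picture is of the moment at which its call begins. There is no depth.
- ctrl.job_done(): hands the job in; it is judged then, once.
The state is a dict: "clock": time; "qpos": joint angles; "joint_velocities": joint speeds; "joint_torque": joint torques, N m; "position": TCP position; "ee_rot": TCP orientation; "ft_force": force on the tool from outside, world axes, zero at the start; "torque": the same for the moment, N m; "finger_gap": finger opening in m; "grasp_force": force on a finger pad.
Only numpy, scipy, OpenCV 4.12 (cv2) and the standard library are available. Lean on these libraries where they do the work, as an engineer would, in place of code of your own. Each camera call takes 0.05 s, during which the arm holds its last target. There are 200 camera calls.

### The job

Turn the induction hob up to full: run your fingertips lightly along its curved white heat strip, keeping it gently pressed down all the way, from the smallest (blue) spot over every coloured spot in turn to the largest (red) one, and finish there, still holding the red spot gently pressed when the program ends. Do not touch the lock and timer keys on the glass, do not press hard, and leave the pan and everything else where it stands, grasping and lifting nothing.

Things in the scene. Friction and masses are not known exactly. Their poses are not given: they have to be found in the camera images.
- hob: induction hob fixed on the worktop: steel box, black glass top, 360 (x) x 300 (y) x 60 mm high. Origin: centre of its underside; x points from its front edge (nearest the robot) to its back, z up. On the front of the glass lies the white raised heat strip: an arc of radius 125 mm bulging to the front, 30 mm wide, flat top 10 mm above the glass.
- strip (a joint): how far the heat strip is pressed down, in m: 0 at rest, 0.009 at its stop. The strip moves as one piece, straight down, wherever it is pressed: it starts to sink at about 1.5 N, reaches the stop at about 6 N, and springs back when released. The five bumps ride on it.
- dot1 (a point): blue bump number 1 of 5 along the heat strip, a smooth dome 1.5 mm high and 9 mm wide inside a flat blue spot 12 mm across (the smallest spot, lowest heat, at the left end seen from the robot). The point is the top of the dome, 11.5 mm above the glass with the strip at rest; axes as the hob's. Neighbouring bumps are 46 mm apart along the arc, with the flat of the strip, 1.5 mm lower, between them.
- dot2 (a point): green bump number 2 of 5 along the heat strip, a smooth dome 1.5 mm high and 9 mm wide inside a flat green spot 15 mm across. The point is the top of the dome, 11.5 mm above the glass with the strip at rest; axes as the hob's. Neighbouring bumps are 46 mm apart along the arc, with the flat of the strip, 1.5 mm lower, between them.
- dot3 (a point): yellow bump number 3 of 5 along the heat strip, a smooth dome 1.5 mm high and 9 mm wide inside a flat yellow spot 19 mm across. The point is the top of the dome, 11.5 mm above the glass with the strip at rest; axes as the hob's. Neighbouring bumps are 46 mm apart along the arc, with the flat of the strip, 1.5 mm lower, between them.
- dot4 (a point): orange bump number 4 of 5 along the heat strip, a smooth dome 1.5 mm high and 9 mm wide inside a flat orange spot 22 mm across. The point is the top of the dome, 11.5 mm above the glass with the strip at rest; axes as the hob's. Neighbouring bumps are 46 mm apart along the arc, with the flat of the strip, 1.5 mm lower, between them.
- dot5 (a point): red bump number 5 of 5 along the heat strip, a smooth dome 1.5 mm high and 9 mm wide inside a flat red spot 26 mm across (the largest spot, highest heat, at the right end seen from the robot). The point is the top of the dome, 11.5 mm above the glass with the strip at rest; axes as the hob's. Neighbouring bumps are 46 mm apart along the arc, with the flat of the strip, 1.5 mm lower, between them.
- key_lock: grey round lock key, 26 mm across, 2 mm high, on the glass in the hob's front left corner, 61 mm from bump 1; origin at its underside. Not to be touched.
- key_timer: brass-coloured round timer key, 26 mm across, 2 mm high, on the glass in the hob's front right corner, 61 mm from bump 5; origin at its underside. Not to be touched.
- pan: loose dark frying pan on the cooking zone behind the strip: 190 mm across, 42 mm high, about 0.6 to 1 kg, with a black handle reaching 240 mm from its centre along its x axis, up to 54 mm above the glass, roughly towards the back of the hob. Origin: centre of its underside. Leave it.
- salt: loose glass salt jar with steel cap, 40 mm across, 85 mm high, left of the hob; origin at its underside. Leave it.
- pepper: loose dark wooden pepper mill, 48 mm across, 112 mm high, left of the hob; origin at its underside. Leave it.
- bowl: loose white bowl, 100 mm across, 40 mm high, left of the hob; origin at its underside. Leave it.
- mug: loose blue mug, 80 mm across, 90 mm high, right of the hob; origin at its underside. Leave it.
- spatula: loose spatula with a black blade and dark wooden handle, lying right of the hob, handle to its own -x; origin on its underside. Leave it.

How it is judged:
On the way, in this order (a step that is already met when the one before it is completed fails the run):
1. a fingertip touches the first (smallest, blue) bump and presses the strip (contact force between the fingers and bump1 above 0.3 N and value of joint strip above 0.0005 m), for 0.05 s.
2. the fingertips bear on the flat of the strip between the blue and green bumps, clear of every bump (contact force between the fingers and hob above 0.3 N and value of joint strip above 0.0002 m and contact force between the fingers and bump1 below 0.02 N and contact force between the fingers and bump2 below 0.02 N and contact force between the fingers and bump3 below 0.02 N and contact force between the fingers and bump4 below 0.02 N and contact force between the fingers and bump5 below 0.02 N), for 0.02 s.
3. a fingertip touches the second (green) bump and presses the strip (contact force between the fingers and bump2 above 0.3 N and value of joint strip above 0.0005 m), for 0.05 s.
4. the fingertips bear on the flat of the strip between the green and yellow bumps, clear of every bump (all of step 2), for 0.02 s.
5. a fingertip touches the third (yellow) bump and presses the strip (contact force between the fingers and bump3 above 0.3 N and value of joint strip above 0.0005 m), for 0.05 s.
6. the fingertips bear on the flat of the strip between the yellow and orange bumps, clear of every bump (all of step 4), for 0.02 s.
7. a fingertip touches the fourth (orange) bump and presses the strip (contact force between the fingers and bump4 above 0.3 N and value of joint strip above 0.0005 m), for 0.05 s.
8. the fingertips bear on the flat of the strip between the orange and red bumps, clear of every bump (all of step 6), for 0.02 s.
9. a fingertip touches the last (largest, red) bump and presses the strip (contact force between the fingers and bump5 above 0.3 N and value of joint strip above 0.0005 m), for 0.05 s.
At the end, for the whole second after the job is handed in: The fingers still rest on the red bump (contact above 0.3 N, and below 15 N on the whole hob) with the strip pressed more than 0.5 mm, and every loose thing is within 25 mm of where it started (all of step 9 and contact force between the fingers and hob below 15 N and distance of each of pan, salt, pepper, mug, spatula, bowl from where it was at the start of the episode below 0.025 m); the arm keeps its last pose, push and grip.
It fails at once if the robot presses on the hob with more than 15 N (contact force between any of the fingers, the arm and hob above 15 N).
It fails at once if the lock or timer key is touched (contact force between any of the fingers, the arm and key_lock above 0.5 N or contact force between any of the fingers, the arm and key_timer above 0.5 N).
It fails at once if a loose thing is pushed or lifted more than 25 mm from its place (distance of any of pan, salt, pepper, mug, spatula, bowl from where it was at the start of the episode above 0.025 m).
It also fails if it takes over 38 s, if anything falls off the work surface, if the arm or the gripper's body presses on something with over 40 N, if the wrist force passes 120 N, or if a joint passes its speed limit or range.

## Working session

There is one attempt and no reset: what is moved stays moved. The work goes in short steps, Python scripts to look and compute and a tool call to move; the robot and the scene stay as the last step left them, time stands still between calls to the robot, and variables do not carry over. Pictures are saved under pics/ and viewed, at most 10 in all, crops included, and the job is handed in when it is done.

Besides the shell and the picture viewer there is one more tool, called after ">>>" as a command line: name --argument value ..., lists and objects as JSON in quotes. apply_moves: Moves the arm, as the interface text tells. Its arguments: {"type":"object","properties":{"targets":{"type":"array","items":{"type":"object","properties":{"claw":{"type":"number"},"translation":{"type":"array","items":{"type":"number"}},"angular":{"type":"array","items":{"type":"number"}}}}}},"required":["targets"]}

```bash
mkdir -p pics; python3 - <<'E'
from bench import readout, eyes, ctrl
import cv2,pickle
s=readout.sense();print({k:s[k] for k in('clock','position','ee_rot','ft_force','finger_gap')},ctrl.finger_overhang)
F={}
for n in("scene","top"):
    f=eyes.grab_frame(n);F[n]=f;cv2.imwrite(f"pics/{n}0.png",f["pixels"]);print(n,f["vertical_fov"],f["cx"],f["cy"],f["camera_from_world"])
pickle.dump(F,open("f0.pkl","wb"))
E
```

```text
{'clock': 0.0, 'position': array([0.23356371, 0.52485416, 0.22659808]), 'ee_rot': array([[-9.13581846e-01,  4.06653843e-01, -9.28948485e-04],
       [ 4.06654849e-01,  9.13580521e-01, -1.56994977e-03],
       [ 2.10243135e-04, -1.81203902e-03, -9.99998336e-01]]), 'ft_force': array([ 0.26153588,  0.39356757, -0.36124595]), 'finger_gap': 0.09390346209365835} 0.022
scene 52.815913314201495 262.5727999236965 199.55219242118875 [[ 0.63200212  0.77486102 -0.01279569 -0.39192826]
 [ 0.41206955 -0.34998952 -0.84125265 -0.18209731]
 [-0.65633224  0.52640074 -0.54049075  1.45530156]
 [ 0.          0.          0.          1.        ]]
top 46.81271425890347 251.55405763203507 198.49766066473106 [[-0.02602256 -0.99953831  0.01568387  0.03942317]
 [-0.98088686  0.02250431 -0.1932732   0.59703702]
 [ 0.19283102 -0.02041357 -0.98101962  1.20625786]
 [ 0.          0.          0.          1.        ]]
```

View pics/top0.png

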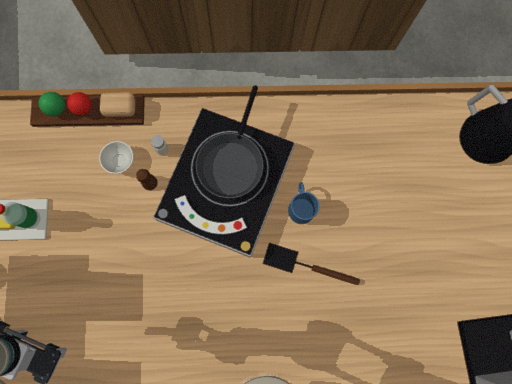

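View pics/scene0.png

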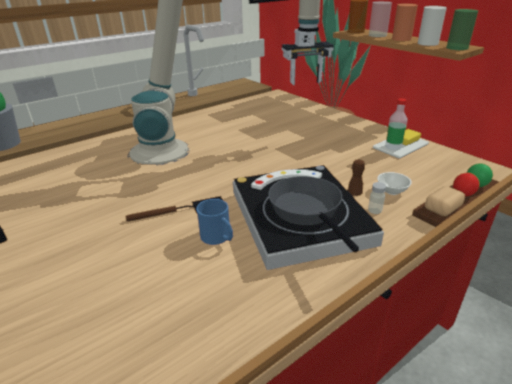

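The top view shows the hob turned, with the dots at about blue (182,203), green (192,216), yellow (206,225), orange (222,228) and red (238,226). The lock key is at (163,213) and the timer key at (245,246). The scene view shows the strip clear of the arm. I'll fit the arc model to the dots in both views.

```bash
cat > fit.py <<'E'
import cv2,pickle,numpy as np
from scipy.optimize import least_squares
F=pickle.load(open("f0.pkl","rb"))
def proj(f,P):
    c=(f["camera_from_world"]@np.c_[P,np.ones(len(P))].T).T[:,:3]
    k=192/np.tan(np.radians(f["vertical_fov"]/2))
    return c[:,:2]/c[:,2:]*k+[f["cx"],f["cy"]]
seeds=[(182,203),(192,216),(206,225),(222,228),(238,226)]
f=F["top"];im=f["pixels"].astype(float)
def cen(im,s,r):
    x0,y0=s;w=im[y0-r:y0+r+1,x0-r:x0+r+1];sat=w.max(2)-w.min(2)
    # saturated pixels only, strip is white, glass black
    sat=np.clip(sat-40,0,None);yy,xx=np.mgrid[-r:r+1,-r:r+1]
    return [x0+(sat*xx).sum()/sat.sum(),y0+(sat*yy).sum()/sat.sum()],sat.sum()
px=[]
for s in seeds:
    for _ in range(3):
        c,m=cen(im,tuple(int(round(v)) for v in s),5);s=c
    px.append(c)
px=np.array(px)
def dots(p,z=0.0702):
    # p: arc centre x,y ; yaw (hob x dir). bulge to front: dots at centre + R*(-cos a, sin a)
    a=np.radians(21.085)*np.array([2,1,0,-1,-2])*1.0
    l=np.c_[-.125*np.cos(a),.125*np.sin(a)];c,s=np.cos(p[2]),np.sin(p[2])
    return np.c_[l@np.array([[c,s],[-s,c]])+p[:2],np.full(5,z)]
if __name__=="__main__":
    print(px.round(2))
    r=least_squares(lambda p:(proj(f,dots(p))-px).ravel(),[.45,.08,-.3])
    print(r.x,np.degrees(r.x[2]),r.fun.reshape(-1,2).round(2));D=dots(r.x);print(D.round(4))
    print("scene pred",proj(F["scene"],D).round(1))
    s=F["scene"]["pixels"][150:210,225:345];cv2.imwrite("pics/sc.png",cv2.resize(s,None,fx=6,fy=6,interpolation=cv2.INTER_CUBIC))
    t=F["top"]["pixels"][185:260,145:265];cv2.imwrite("pics/tc.png",cv2.resize(t,None,fx=6,fy=6,interpolation=cv2.INTER_CUBIC))
    np.save("p.npy",r.x)
E
python3 fit.py
```

```text
[[181.89 203.02]
 [191.37 215.93]
 [205.07 224.6 ]
 [221.16 227.69]
 [237.34 224.87]]
[ 0.63946983  0.10762744 -0.40107503] -22.979906382615923 [[ 0.    0.01]
 [-0.03 -0.01]
 [-0.01 -0.02]
 [ 0.01  0.02]
 [ 0.03  0.  ]]
[[0.5869 0.2211 0.0702]
 [0.5497 0.1946 0.0702]
 [0.5244 0.1564 0.0702]
 [0.5145 0.1118 0.0702]
 [0.5214 0.0665 0.0702]]
scene pred [[312.9 173.7]
 [297.7 171.9]
 [282.6 172.8]
 [269.  176.4]
 [258.5 182.3]]
```

View pics/sc.png

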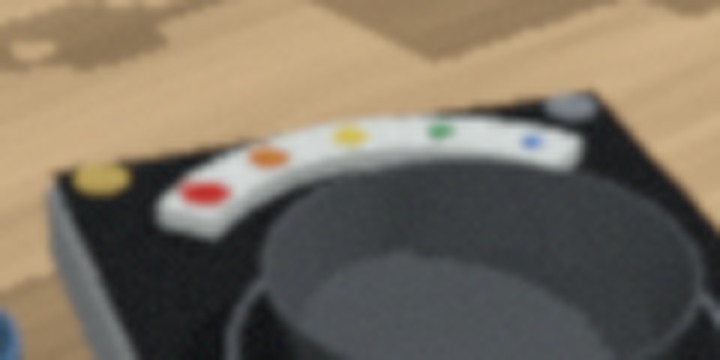

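View pics/tc.png

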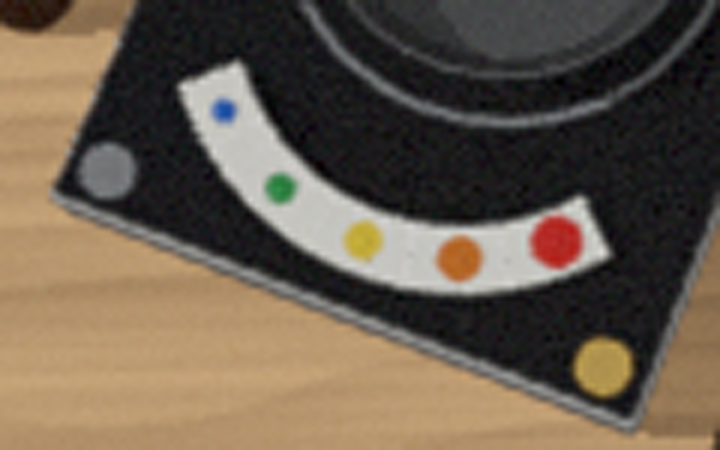

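The fit residuals are 0.03 px, and the scene view agrees to within 1 px at the expected height. The tool yaw already lines up with the hob, so I'll keep it fixed. Next I'll compute the shifts in tool axes.

```bash
cat > plan.py <<'E'
import sys,numpy as np
from bench import readout
from fit import proj,F
p=np.load("p.npy")
def arc(deg):  # hob-left positive: blue=+42.17, red=-42.17
    a=np.radians(deg);l=.125*np.array([-np.cos(a),np.sin(a)]);c,s=np.cos(p[2]),np.sin(p[2])
    return p[:2]+[c*l[0]-s*l[1],s*l[0]+c*l[1]]
def shift(degs,z):
    s=readout.sense();print("t",s["clock"],"pos",s["position"].round(4),"f",s["ft_force"].round(2),"gap",s["finger_gap"])
    for d in degs:
        print(d,((np.r_[arc(d),z]-s["position"])@s["ee_rot"]*1000).round(1))
if __name__=="__main__":
    shift([float(v) for v in sys.argv[2:]],float(sys.argv[1]))
E
python3 plan.py 0.2266 42.17; python3 plan.py 0.1235 42.17; python3 -c "
from bench import readout;print(readout.sense()['ee_rot'].round(3))"
```

```text
t 0.1 pos [0.2336 0.5249 0.2267] f [ 1.2  -0.22  0.09] gap 0.0940170417544468
42.17 [-4.464e+02 -1.339e+02  2.000e-01]
t 0.1 pos [0.2336 0.5249 0.2267] f [ 1.2  -0.22  0.09] gap 0.0940170417544468
42.17 [-446.4 -133.7  103.3]
[[-0.914  0.407 -0.001]
 [ 0.407  0.914 -0.001]
 [ 0.    -0.002 -1.   ]]
```

>>> apply_moves --targets '[{"claw": 0, "translation": [-30, -9, 0], "angular": [0, 0, 0]}, {"claw": 0, "translation": [-75, -22, 0], "angular": [0, 0, 0]}, {"claw": 0, "translation": [-120, -36, 0], "angular": [0, 0, 0]}, {"claw": 0, "translation": [-170, -51, 0], "angular": [0, 0, 0]}, {"claw": 0, "translation": [-220, -66, 0], "angular": [0, 0, 0]}, {"claw": 0, "translation": [-270, -81, 0], "angular": [0, 0, 0]}, {"claw": 0, "translation": [-320, -96, 0], "angular": [0, 0, 0]}, {"claw": 0, "translation": [-370, -111, 0], "angular": [0, 0, 0]}, {"claw": 0, "translation": [-415, -125, 0], "angular": [0, 0, 0]}, {"claw": 0, "translation": [-446, -134, 30], "angular": [0, 0, 0]}, {"claw": 0, "translation": [-446, -134, 70], "angular": [0, 0, 0]}, {"claw": 0, "translation": [-446, -134, 103], "angular": [0, 0, 0]}]'

```text
clock: 1.6
position: [0.5865, 0.2207, 0.1224]
ee_rot: [[-0.913, 0.408, -0.002], [0.408, 0.913, -0.0], [0.002, -0.001, -1.0]]
ft_force: [0.1, 0.6, -0.3]
finger_gap: 0.0002
grasp_force: 0.0
```

>>> apply_moves --targets '[{"claw": 0, "translation": [0, 0, 0], "angular": [0, 0, 0]}, {"claw": 0, "translation": [0, 0, 0], "angular": [0, 0, 0]}]'

```text
clock: 1.85
position: [0.5875, 0.2218, 0.1255]
ee_rot: [[-0.914, 0.407, 0.001], [0.407, 0.914, 0.0], [-0.001, 0.001, -1.0]]
ft_force: [1.0, -0.3, 0.6]
finger_gap: 0.0005
grasp_force: 0.0
```

```bash
python3 plan.py 0.0935 42.17; python3 - <<'E'
from bench import readout, eyes
import cv2,numpy as np
from fit import proj
print(readout.sense()['ee_rot'].round(4))
a=eyes.grab_frame("top");b=eyes.grab_frame("scene")
s=readout.sense();tip=(s["position"]+s["ee_rot"][:,2]*.022)[None]
print(proj(a,tip),proj(b,tip))
A=cv2.resize(a["pixels"][165:265,145:245],(400,400),interpolation=cv2.INTER_CUBIC)
B=cv2.resize(b["pixels"][110:210,250:350],(400,400),interpolation=cv2.INTER_CUBIC)
cv2.imwrite("pics/close.png",np.hstack([A,B]))
E
```

```text
t 1.85 pos [0.5875 0.2218 0.1255] f [ 1.02 -0.32  0.55] gap 0.00045686997255604535
42.17 [ 0.2 -1.  32. ]
[[-9.136e-01  4.065e-01  1.500e-03]
 [ 4.065e-01  9.136e-01  4.000e-04]
 [-1.200e-03  1.000e-03 -1.000e+00]]
[[179.79577376 200.35716071]] [[314.05179295 163.51754292]]
```

View pics/close.png

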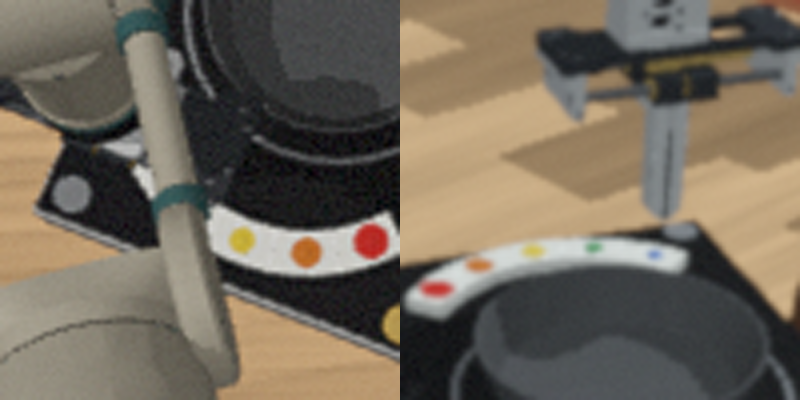

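The scene view shows the closed fingers above the blue dot. Their lower corners are at about (310.7,162.5), (316.2,164.2) and (320.7,161), so I'll check these against the model of the fingertips.

```bash
python3 - <<'E'
from bench import readout
import numpy as np
from fit import proj,F
s=readout.sense();R=s["ee_rot"]
C=np.array([[i*.008,j*.0125,.022] for i in(1,-1) for j in(1,-1)]+[[.0,0,.022]])
print(proj(F["scene"],C@R.T+s["position"]).round(1))
E
```

```text
[[317.  161.8]
 [309.  162.9]
 [319.1 164.2]
 [311.  165.3]
 [314.1 163.5]]
```

```bash
cat > avg.py <<'E'
import sys,numpy as np
from bench import readout,eyes
from plan import arc
P=[];f=[]
for i in range(8):
    eyes.grab_frame("scene");s=readout.sense();P.append(s["position"]);f.append(s["ft_force"])
P=np.array(P);m=P.mean(0);print("t",s["clock"],"pos",m.round(4),"std",P.std(0).round(4),"f",np.mean(f,0).round(2),np.std(f,0).round(2))
R=np.array([[-.9136,.4066,0],[.4066,.9136,0],[0,0,-1]])
for d in map(float,sys.argv[2:]): print(d,((np.r_[arc(d),float(sys.argv[1])]-m)@R*1000).round(1))
E
python3 avg.py 0.0935 42.17 41.5
```

```text
t 2.35 pos [0.5873 0.2218 0.1255] std [0.0003 0.0001 0.0005] f [-0.07 -0.05  0.26] [0.41 0.61 0.37]
42.17 [ 0.  -0.8 32. ]
41.5 [ 1.  -1.9 32. ]
```

>>> apply_moves --targets '[{"claw": 0, "translation": [1, -2, 14], "angular": [0, 0, 0]}, {"claw": 0, "translation": [1, -2, 24], "angular": [0, 0, 0]}, {"claw": 0, "translation": [1, -2, 28], "angular": [0, 0, 0]}, {"claw": 0, "translation": [1, -2, 28], "angular": [0, 0, 0]}, {"claw": 0, "translation": [1, -2, 28], "angular": [0, 0, 0]}]'

```text
clock: 2.98
position: [0.5854, 0.2202, 0.0967]
ee_rot: [[-0.914, 0.407, 0.001], [0.407, 0.914, 0.0], [-0.0, 0.0, -1.0]]
ft_force: [-0.2, 0.5, 0.0]
finger_gap: 0.0005
grasp_force: 0.0
```

```bash
python3 avg.py 0.0935 41.5
```

```text
t 3.375 pos [0.5853 0.2202 0.0968] std [0.0001 0.     0.0001] f [-0.03 -0.15  0.39] [0.5  0.44 0.23]
41.5 [-0.2  0.4  3.3]
```

>>> apply_moves --targets '[{"claw": 0, "translation": [0, 0, 2], "angular": [0, 0, 0]}, {"claw": 0, "translation": [0, 0, 4], "angular": [0, 0, 0]}, {"claw": 0, "translation": [0, 0, 6], "angular": [0, 0, 0]}, {"claw": 0, "translation": [0, 0, 8], "angular": [0, 0, 0]}, {"claw": 0, "translation": [0, 0, 8], "angular": [0, 0, 0]}, {"claw": 0, "translation": [0, 0, 8], "angular": [0, 0, 0]}]'

```text
clock: 4.12
position: [0.5852, 0.2202, 0.0887]
ee_rot: [[-0.914, 0.407, 0.0], [0.407, 0.914, 0.0], [-0.0, 0.0, -1.0]]
ft_force: [-0.7, 0.7, 4.2]
finger_gap: 0.0003
grasp_force: 1.8
```

```bash
python3 avg.py 0.0888 41.5 36.8 31.6 26.3 21.08 15.8 10.5 5.3 0
```

```text
t 4.525 pos [0.5852 0.2202 0.0886] std [0.     0.     0.0001] f [-0.39 -0.44  3.39] [0.48 0.47 0.48]
41.5 [-0.3  0.4 -0.2]
36.8 [ 6.  -7.6 -0.2]
31.6 [ 12.3 -17.1  -0.2]
26.3 [ 17.7 -27.3  -0.2]
21.08 [ 22.1 -37.8  -0.2]
15.8 [ 25.5 -48.8  -0.2]
10.5 [ 27.9 -60.1  -0.2]
5.3 [ 29.3 -71.4  -0.2]
0.0 [ 29.6 -82.9  -0.2]
```

>>> apply_moves --targets '[{"claw": 0, "translation": [3, -4, 0], "angular": [0, 0, 0]}, {"claw": 0, "translation": [6, -7.6, 0], "angular": [0, 0, 0]}, {"claw": 0, "translation": [9.3, -12.3, 0], "angular": [0, 0, 0]}, {"claw": 0, "translation": [12.3, -17, 0], "angular": [0, 0, 0]}, {"claw": 0, "translation": [13.7, -19.6, 0], "angular": [0, 0, 0]}, {"claw": 0, "translation": [13.7, -19.6, 0], "angular": [0, 0, 0]}, {"claw": 0, "translation": [13.7, -19.6, 0], "angular": [0, 0, 0]}]'

```text
clock: 5.4
position: [0.564, 0.2076, 0.0883]
ee_rot: [[-0.914, 0.407, -0.001], [0.407, 0.914, -0.0], [0.001, -0.001, -1.0]]
ft_force: [0.3, 0.6, 3.9]
finger_gap: 0.0005
grasp_force: 1.6
```

```bash
python3 avg.py 0.0888 31.6 26.3 21.08
```

```text
t 5.8 pos [0.564  0.2075 0.0882] std [0. 0. 0.] f [-0.29 -0.18  3.41] [0.66 0.26 0.48]
31.6 [-1.9  3.  -0.6]
26.3 [ 3.5 -7.2 -0.6]
21.08 [  7.9 -17.7  -0.6]
```

>>> apply_moves --targets '[{"claw": 0, "translation": [2, -5, 0], "angular": [0, 0, 0]}, {"claw": 0, "translation": [4, -9.5, 0], "angular": [0, 0, 0]}, {"claw": 0, "translation": [6.2, -14, 0], "angular": [0, 0, 0]}, {"claw": 0, "translation": [8, -18, 0], "angular": [0, 0, 0]}, {"claw": 0, "translation": [8, -18, 0], "angular": [0, 0, 0]}, {"claw": 0, "translation": [8, -18, 0], "angular": [0, 0, 0]}]'

```text
clock: 6.55
position: [0.5495, 0.194, 0.0884]
ee_rot: [[-0.914, 0.406, -0.001], [0.406, 0.914, -0.001], [0.001, -0.001, -1.0]]
ft_force: [0.7, 0.7, 3.6]
finger_gap: 0.0007
grasp_force: 1.9
```

```bash
python3 avg.py 0.0888 21.08 15.8 10.5 5.3 0;python3 - <<'E'
from bench import eyes
import cv2
b=eyes.grab_frame("scene");cv2.imwrite("pics/g.png",cv2.resize(b["pixels"][130:200,240:340],(800,560),interpolation=cv2.INTER_CUBIC))
E
```

```text
t 6.95 pos [0.5495 0.1941 0.0883] std [0. 0. 0.] f [ 0.54 -1.28  4.19] [0.33 0.66 0.53]
21.08 [ 0.1  0.5 -0.5]
15.8 [  3.5 -10.5  -0.5]
10.5 [  6.  -21.8  -0.5]
5.3 [  7.3 -33.1  -0.5]
0.0 [  7.7 -44.6  -0.5]
```

View pics/g.png

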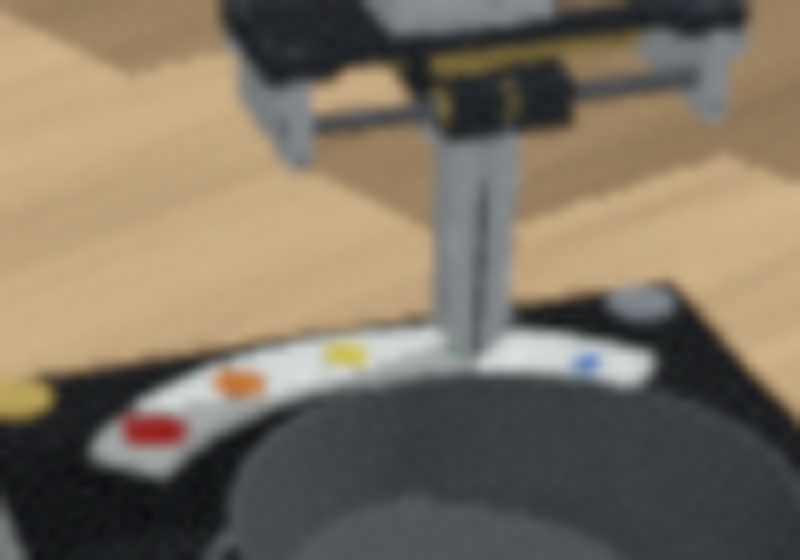

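Green shows about 0.8 N more than the flat, as a bump should, and the scene view has the tip on the green spot at about (470,350). The blue reading was less clear. Passing over blue again does no harm to the step order, so I'll revisit it to be sure.

>>> apply_moves --targets '[{"claw": 0, "translation": [-1.8, 4, 0], "angular": [0, 0, 0]}, {"claw": 0, "translation": [-4, 8.5, 0], "angular": [0, 0, 0]}, {"claw": 0, "translation": [-6, 13, 0], "angular": [0, 0, 0]}, {"claw": 0, "translation": [-8, 18, 0], "angular": [0, 0, 0]}, {"claw": 0, "translation": [-12.4, 25.3, 0], "angular": [0, 0, 0]}, {"claw": 0, "translation": [-15.7, 30, 0], "angular": [0, 0, 0]}, {"claw": 0, "translation": [-18.7, 33.6, 0], "angular": [0, 0, 0]}, {"claw": 0, "translation": [-21.7, 37.6, 0], "angular": [0, 0, 0]}, {"claw": 0, "translation": [-22.7, 38.8, 0], "angular": [0, 0, 0]}, {"claw": 0, "translation": [-22.7, 38.8, 0], "angular": [0, 0, 0]}]'

```text
clock: 8.25
position: [0.5872, 0.2212, 0.0887]
ee_rot: [[-0.913, 0.407, 0.001], [0.407, 0.913, 0.001], [-0.001, 0.001, -1.0]]
ft_force: [-2.4, -0.8, 3.3]
finger_gap: 0.0007
grasp_force: 1.8
```

```bash
python3 avg.py 0.0888 42.17;  python3 avg.py 0.0883 36.8 31.6 26.3 21.08 15.8 10.5 5.3 0
```

```text
t 8.65 pos [0.5871 0.2211 0.0888] std [0. 0. 0.] f [-1.06 -0.45  3.66] [0.39 0.78 0.37]
42.17 [ 0.1 -0.1 -0. ]
t 9.05 pos [0.587  0.2211 0.0887] std [0. 0. 0.] f [0.37 0.22 3.86] [0.73 0.44 0.47]
36.8 [ 7.4 -9.2  0.4]
31.6 [ 13.6 -18.7   0.4]
26.3 [ 19.  -28.9   0.4]
21.08 [ 23.4 -39.4   0.4]
15.8 [ 26.8 -50.4   0.4]
10.5 [ 29.2 -61.7   0.4]
5.3 [ 30.6 -73.    0.4]
0.0 [ 30.9 -84.5   0.4]
```

Blue now reads about 3.76 N, which fits a bump. Continuing to green.

>>> apply_moves --targets '[{"claw": 0, "translation": [3.5, -4.5, 0], "angular": [0, 0, 0]}, {"claw": 0, "translation": [7.4, -9.2, 0], "angular": [0, 0, 0]}, {"claw": 0, "translation": [10.6, -13.9, 0], "angular": [0, 0, 0]}, {"claw": 0, "translation": [13.6, -18.7, 0], "angular": [0, 0, 0]}, {"claw": 0, "translation": [16.3, -23.7, 0], "angular": [0, 0, 0]}, {"claw": 0, "translation": [19, -28.9, 0], "angular": [0, 0, 0]}, {"claw": 0, "translation": [21.3, -34.1, 0], "angular": [0, 0, 0]}, {"claw": 0, "translation": [23.4, -39.4, 0], "angular": [0, 0, 0]}, {"claw": 0, "translation": [23.4, -39.4, 0], "angular": [0, 0, 0]}, {"claw": 0, "translation": [23.4, -39.4, 0], "angular": [0, 0, 0]}]'

```text
clock: 10.3
position: [0.5481, 0.1935, 0.0882]
ee_rot: [[-0.914, 0.406, -0.002], [0.406, 0.914, -0.002], [0.001, -0.002, -1.0]]
ft_force: [0.9, -0.2, 3.1]
finger_gap: 0.0004
grasp_force: 1.9
```

```bash
python3 avg.py 0.0885 15.8 10.5 5.3 0 -5.3 -10.5
```

```text
t 10.7 pos [0.5482 0.1936 0.0881] std [0.0001 0.0001 0.    ] f [-0.8  -1.88  3.85] [0.62 0.87 0.57]
15.8 [ 2.6 -9.6 -0.4]
10.5 [  5.  -20.9  -0.4]
5.3 [  6.3 -32.1  -0.4]
0.0 [  6.7 -43.7  -0.4]
-5.3 [  5.9 -55.2  -0.4]
-10.5 [  4.2 -66.4  -0.4]
```

>>> apply_moves --targets '[{"claw": 0, "translation": [1.4, -4.8, 0], "angular": [0, 0, 0]}, {"claw": 0, "translation": [2.6, -9.6, 0], "angular": [0, 0, 0]}, {"claw": 0, "translation": [4, -15.2, 0], "angular": [0, 0, 0]}, {"claw": 0, "translation": [5, -20.9, 0], "angular": [0, 0, 0]}, {"claw": 0, "translation": [5.3, -23, 0], "angular": [0, 0, 0]}, {"claw": 0, "translation": [5.8, -27, 0], "angular": [0, 0, 0]}, {"claw": 0, "translation": [6.3, -32.1, 0], "angular": [0, 0, 0]}, {"claw": 0, "translation": [6.6, -38, 0], "angular": [0, 0, 0]}, {"claw": 0, "translation": [6.7, -43.7, 0], "angular": [0, 0, 0]}, {"claw": 0, "translation": [6.7, -43.7, 0], "angular": [0, 0, 0]}, {"claw": 0, "translation": [6.7, -43.7, 0], "angular": [0, 0, 0]}]'

```text
clock: 12.08
position: [0.5248, 0.1562, 0.0884]
ee_rot: [[-0.914, 0.406, -0.001], [0.406, 0.914, -0.002], [0.0, -0.002, -1.0]]
ft_force: [1.1, -1.0, 3.8]
finger_gap: 0.0005
grasp_force: 1.9
```

```bash
python3 avg.py 0.0883 0 -5.3 -10.5 -15.8 -21.08
```

```text
t 12.475 pos [0.5248 0.1564 0.0883] std [0.     0.0001 0.    ] f [ 0.13 -2.78  3.82] [0.5  0.67 0.5 ]
0.0 [ 0.3 -0.1 -0. ]
-5.3 [ -0.4 -11.7  -0. ]
-10.5 [ -2.1 -22.9  -0. ]
-15.8 [ -5.  -34.1  -0. ]
-21.08 [ -8.8 -44.9  -0. ]
```

>>> apply_moves --targets '[{"claw": 0, "translation": [0, -6, 0], "angular": [0, 0, 0]}, {"claw": 0, "translation": [-0.4, -11.7, 0], "angular": [0, 0, 0]}, {"claw": 0, "translation": [-1.2, -17.3, 0], "angular": [0, 0, 0]}, {"claw": 0, "translation": [-2.1, -22.4, 0], "angular": [0, 0, 0]}, {"claw": 0, "translation": [-2.3, -23.4, 0], "angular": [0, 0, 0]}, {"claw": 0, "translation": [-3.4, -28.5, 0], "angular": [0, 0, 0]}, {"claw": 0, "translation": [-5, -34.1, 0], "angular": [0, 0, 0]}, {"claw": 0, "translation": [-6.8, -39.6, 0], "angular": [0, 0, 0]}, {"claw": 0, "translation": [-8.8, -44.9, 0], "angular": [0, 0, 0]}, {"claw": 0, "translation": [-8.8, -44.9, 0], "angular": [0, 0, 0]}, {"claw": 0, "translation": [-8.8, -44.9, 0], "angular": [0, 0, 0]}]'

```text
clock: 13.85
position: [0.5149, 0.1115, 0.0885]
ee_rot: [[-0.914, 0.406, -0.0], [0.406, 0.914, -0.002], [-0.001, -0.002, -1.0]]
ft_force: [0.1, -1.7, 3.4]
finger_gap: 0.0004
grasp_force: 1.9
```

```bash
python3 avg.py 0.0883 -21.08 -26.3 -31.6 -36.8 -42.17
```

```text
t 14.25 pos [0.5149 0.1119 0.0884] std [0.     0.0003 0.    ] f [ 0.33 -2.31  4.23] [0.37 0.52 0.7 ]
-21.08 [ 0.3 -0.2  0.1]
-26.3 [ -4.5 -10.6   0.1]
-31.6 [-10.3 -20.6   0.1]
-36.8 [-16.8 -29.8   0.1]
-42.17 [-24.4 -38.7   0.1]
```

>>> apply_moves --targets '[{"claw": 0, "translation": [-2.2, -5.4, 0], "angular": [0, 0, 0]}, {"claw": 0, "translation": [-4.5, -10.6, 0], "angular": [0, 0, 0]}, {"claw": 0, "translation": [-7.3, -15.7, 0], "angular": [0, 0, 0]}, {"claw": 0, "translation": [-10, -20, 0], "angular": [0, 0, 0]}, {"claw": 0, "translation": [-10.6, -21, 0], "angular": [0, 0, 0]}, {"claw": 0, "translation": [-13.4, -25.3, 0], "angular": [0, 0, 0]}, {"claw": 0, "translation": [-16.8, -29.8, 0], "angular": [0, 0, 0]}, {"claw": 0, "translation": [-20.5, -34.4, 0], "angular": [0, 0, 0]}, {"claw": 0, "translation": [-24.4, -38.7, 0], "angular": [0, 0, 0]}, {"claw": 0, "translation": [-24.4, -38.7, 0], "angular": [0, 0, 0]}, {"claw": 0, "translation": [-24.4, -38.7, 0], "angular": [0, 0, 0]}]'

```text
clock: 15.62
position: [0.5219, 0.0662, 0.0886]
ee_rot: [[-0.914, 0.406, 0.001], [0.406, 0.914, -0.002], [-0.001, -0.002, -1.0]]
ft_force: [0.0, -1.9, 2.6]
finger_gap: 0.0005
grasp_force: 1.9
```

```bash
python3 avg.py 0.0883 -42.17;python3 - <<'E'
from bench import eyes
import cv2
b=eyes.grab_frame("scene");cv2.imwrite("pics/r.png",cv2.resize(b["pixels"][130:200,225:325],(800,560),interpolation=cv2.INTER_CUBIC))
E
```

```text
t 16.025 pos [0.5218 0.0666 0.0886] std [0.0001 0.0003 0.    ] f [ 0.64 -2.67  3.62] [0.47 0.27 0.51]
-42.17 [ 0.3 -0.2  0.3]
```

View pics/r.png

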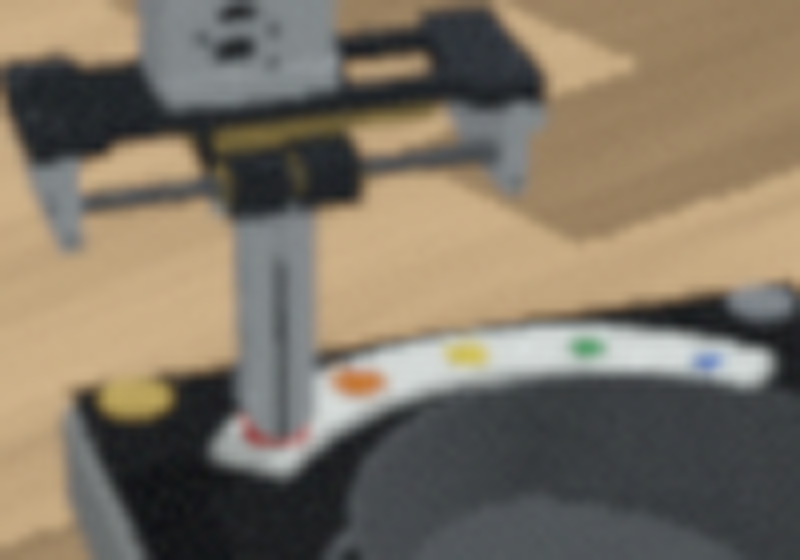

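The picture shows the tip centred on the red spot at about (277,432), with a red ring visible round it, the strip pressed down and the pan in place. Handing in.

```bash
python3 -c "
from bench import ctrl;print(ctrl.job_done())"
```

```text
the job is handed in; nothing more can be done
None
```

I handed the job in with the fingertips swept from blue to red and still holding the red spot at about 3.6 N, nothing else knowingly touched; no verdict came back, and I went back over blue once because its first force reading was unclear.

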